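Uncover the specimen and hold the sliding magnifier over it

ROBOT

A 6-joint arm with a two-finger parallel gripper is mounted at the origin on a cart in front of the work surface, level with it; the furniture and walls round the work are solid. World frame = base frame: x ahead of the robot, y to its left, z up, the work surface at z = 0. Lengths are in mm, angles in rad, forces in N, time in s.
With the tool pointing down it reaches from about 275 to 1000 mm from the base axis. Payload 8.4 kg.
Tool frame: the origin (TCP) lies midway between the tips of the shut fingers; the grasp point (between the pads) lies 19 mm behind it; z points along the fingers, y is the line along which they close (so a half turn about z gives the same grasp; the last joint's range is limited). The gripper opens to 85 mm and grips with 20 to 120 N. Pads are 22 mm wide; open, the fingers measure 114 mm over their backs; the gripper's body (76 mm by 85 mm) begins 54 mm behind the grasp point. The pads swing forward as they close: fully open they stand 13 mm farther back than shut.
Start: joints at [1.285, 0.353, 1.633, -0, 1.155, -0.002], TCP at [175.002, 600.002, 231.281] pointing down, gripper open.
Joint ranges: [-2.63, 2.63], [-0.92, 2.1], [0.06, 2.66], [-1.3, 4.44], [0, 2.69], [-3.02, 3.02]. Speed limits (rad/s): [2.22, 2.22, 2.79, 3.14, 3.14, 3.14].

INTERFACE

Orientations are given as [roll, pitch, yaw] about the fixed x, y, z axes, in that order (R = Rz(yaw) Ry(pitch) Rx(roll)).
In Python, from rig import r, imaging gives the robot as it stands. The module is installed in compiled form; this text tells all that it offers.
- The arm moves only by the tool arm_command, never from a script. Its argument "deltas" is a list of rows, each an object of numbers: "hand": the finger opening in mm, from 0 to 85.4; "tx", "ty", "tz": the shift along the tool's x, y, z in mm; "wx", "wy", "wz": the turn, a rotation vector about the tool's x, y, z in rad. A call has 1 to 8 rows; each row shifts and turns the commanded pose from where the row before left it, along the tool's axes as they then stand; what a row does not reach is not made up. A row lasts 1/8 s, in which the tool goes at most 62.5 mm and 10.7 degrees, less where a joint would pass 70% of its speed; a pose out of reach is approached as far as the arm can. A call with a gripper value outside its range is refused whole. The fingers move at their own pace and stop on an object; "squeeze" is the grip in N (left out, the last holds). Time passes only in rows, so rows that do not move let the fingers close. It gives the time, the measured TCP pose, the force, the opening and the grip force at its end, in the units of the state.
- r.sense(): the state, without advancing time (a new reading comes with each control period).
- imaging.grab_frame(name): name is "scene" or "top"; returns a dict with "image" (384x512x3 uint8, red, green, blue), "mtx" (3x3 intrinsics, pixels), "world_to_cam" (4x4, takes a point from world to camera coordinates). Camera axes: x right, y up, looking along -z (the intrinsics and any distortion apply to the point x, -y, -z); pixel columns grow to the right and rows downward; lengths in mm; the calibration is good to about 2 mm. A picture is of the moment at which its call begins. There is no depth.
- r.sign_off(): hands the job in; it is judged then, once.
The state is a dict: "clock": time; "qpos": joint angles; "qvel": joint speeds; "joint_efforts": joint torques, N m; "eef_pos": TCP position; "tcp_rot": TCP orientation; "contact_force": force on the tool from outside, world axes, zero at the start; "wrist_torque": the same for the moment, N m; "opening": opening from 0.0 (shut) to 1.0 (fully open); "grasp_force": force on a finger pad.
Only numpy, scipy, OpenCV 4.12 (cv2) and the standard library are available. Lean on these libraries where they do the work, as an engineer would, in place of code of your own. Each camera call takes 0.05 s, during which the arm holds its last target. There are 200 camera calls.

TASK

Lift the lid off the covered specimen dish by its knob and stand it upright on the free counter beside the magnifier's base, lowering it until it touches before you let go. Then squeeze the grip head of the magnifier's telescoping arm so that its side button unlocks it, and draw the arm out until the brass pointer is on the long scale mark of that dish's seat, with the lens right over the specimen. The arm springs home if let go, so finish while still holding it at the mark, and leave the dish and everything else where they are.

Things in the scene. Friction and masses are not known exactly. Their poses are not given: they have to be found in the camera images.
- magnifier_stand: Fixed bench magnifier: wooden base 96 (x) x 600 (y) x 12 mm with 3 dish seats, and an aluminium tube 22 x 22 mm on two pillars, tube axis 98 mm up, top 110. Origin: underside below the middle seat. Axes: the arm slides along -y (out of the tube, away from it), x is across, z up; the -x side faces the robot. The base reaches from y = -108 to +492 mm, the tube from +212 to +480, all over x = 0.
- boom (a joint): Travel of the telescoping arm in m: 0 home (locked), 0.215 fully out. 0.075, 0.140, 0.205 put the pointer on the long marks 1, 2, 3 and the lens over seats 1, 2, 3. A spring draws it home with 3 to 4.5 N. At home a hook locks it until the button is pressed. The lens frame (50 mm across, 46 to 55 mm up) clears open dishes but strikes the lid's knob.
- lock_button (a joint): Travel of the lock button in m: 0 out (locks at home), 0.005 fully in. From 0.0035 the arm is free; the spring takes 3 N to start and 7.2 N fully in. Round steel button, 19 mm, on the -x side of the grip head, its middle at the head's middle; it stands out 7 mm, 2 mm when pressed. Pressed along the stand's +x. Once the arm is 25 mm out, the button no longer matters.
- magnifier_arm: The telescoping arm; origin: middle of its black grip head, level with the button; at home at stand x 0, y +190 mm, 100 mm up. Head 28 (x) x 36 (y) x 42 mm (z), from 79 to 121 mm above the counter. 35 mm wide across x over the button, 30 mm with the button in. Pinch it across x from above: the squeeze (15 N or more) presses the button. Lens 50 mm ahead (-y), tube 22 mm behind (+y).
- lens_centre (a point): The middle of the magnifier's lens, 50 mm above the counter, 50 mm ahead (-y) of the grip head. Moves with the arm.
- pointer_tip (a point): Tip of the brass pointer, which rides with the arm above the white scale ledge on the robot's side of the tube; 260 mm behind (+y of) the grip head.
- seat_1 (a point): Middle of the floor of seat 1, the one nearest the tube (stand x 0, y +65 mm, 8 mm up). Seats are round recesses 40 mm across, 4 mm deep, 65 mm apart.
- seat_2 (a point): Middle of the floor of seat 2, the middle one (stand x 0, y 0, 8 mm up).
- seat_3 (a point): Middle of the floor of seat 3, the farthest from the tube (stand x 0, y -65 mm, 8 mm up).
- mark_1 (a point): Long black scale mark of seat 1, on the white ledge, at 75 mm of travel. Long marks are 2.4 mm wide and cross the ledge; a fourth stands at home (0); fine ticks every 5 mm lie between.
- mark_2 (a point): Long black scale mark of seat 2, at 140 mm of travel.
- mark_3 (a point): Long black scale mark of seat 3, at 205 mm of travel.
- dish_covered: White porcelain dish under the lid, 52 mm across at the rim, 20 mm high, standing loose in one of the three seats (which one varies). Origin: middle of its underside.
- dish_open_a: Open dish like the covered one, in another seat, with a bark curl in it. Origin: middle of its underside.
- dish_open_b: Open dish like the covered one, in the remaining seat, with a bark curl in it. Origin: middle of its underside.
- lid: Loose turned lid of dark wood, 59 mm across, 37 mm high with its knob, 50 g, lying on the covered dish. Origin: middle of its underside, z up. From there: a boss 39 mm across to 3 mm up, the disc from 3 to 9 mm, a neck 14 mm, the round knob 22 mm across from 20 to 37 mm. On the dish the origin is 25 mm above the counter; on the counter it stands on the boss, origin at 0.
- specimen: Bark curl 23 x 24 x 8 mm lying in the covered dish, hidden by the lid at the start. Origin: middle of its underside.
- tweezers: Steel tweezers 125 mm long lying on the counter between the base and the robot; bystander. Origin: middle of the underside.
- weight_50g: Brass balance weight 23 mm across, 30 mm high, behind the base; bystander. Origin: underside.
- weight_20g: Brass balance weight 18 mm across, 22 mm high, behind the base; bystander. Origin: underside.
- tincture_bottle: Dark bottle 28 mm across, 69 mm high, behind the base; bystander. Origin: underside.
Mind the look-alikes: they are no part of the job. What is shaped like the lid but pink is not meant.

How it is judged:
By the outcome, as a careful person would: the job done as asked, in the order asked, and still so for the second after the job is handed in, while the arm keeps its last pose, push and grip.
It also fails if it takes over 54 s, if anything falls off the work surface, if the arm or the gripper's body presses on something with over 40 N, if the wrist force passes 120 N, or if a joint passes its speed limit or range.

## Working session

There is one attempt and no reset: what is moved stays moved. The work goes in short steps, Python scripts to look and compute and a tool call to move; the robot and the scene stay as the last step left them, time stands still between calls to the robot, and variables do not carry over. Pictures are saved under pics/ and viewed, at most 10 in all, crops included, and the job is handed in when it is done.

Besides the shell and the picture viewer there is one more tool, called after "Emit:" by a JSON object that holds its "op" and its "data". arm_command: Moves the arm, as the interface text tells. Its arguments: {"type":"object","properties":{"deltas":{"type":"array"},"squeeze":{"type":"number"}},"required":["deltas"]}

```bash
mkdir -p pics
python3 - <<'E'
from rig import r, imaging
import cv2,numpy as np,pickle
for n in("scene","top"):
    f=imaging.grab_frame(n); pickle.dump(f,open(f"{n}0.pkl","wb"))
    cv2.imwrite(f"pics/{n}0.png",f["image"][:,:,::-1])
    print(n,f["mtx"].round(1).tolist(),f["world_to_cam"].round(3).tolist(),[k for k in f])
s=r.sense();print(s)
E
```

```text
scene [[487.9, 0.0, 248.7], [0.0, 487.9, 195.7], [0.0, 0.0, 1.0]] [[-0.667, -0.745, -0.01, 468.77], [0.348, -0.323, 0.88, -213.83], [-0.659, 0.584, 0.475, -1274.581], [0.0, 0.0, 0.0, 1.0]] ['image', 'mtx', 'world_to_cam']
top [[484.2, 0.0, 248.0], [0.0, 484.2, 194.7], [0.0, 0.0, 1.0]] [[0.029, -0.999, -0.026, 165.686], [0.99, 0.025, 0.14, -529.957], [-0.139, -0.03, 0.99, -1296.069], [0.0, 0.0, 0.0, 1.0]] ['image', 'mtx', 'world_to_cam']
{'clock': 0.1, 'qpos': array([ 1.28464006e+00,  3.53562267e-01,  1.63406157e+00, -4.77151817e-06,
        1.15521754e+00, -2.39586420e-03]), 'qvel': array([-0.00059854, -0.00065839,  0.00044552,  0.00040623,  0.00110469,
       -0.00090704]), 'joint_efforts': array([-9.19815866e-04, -6.06358337e+01, -3.42820358e+01, -7.04401486e-05,
        3.96907257e-03, -1.23361792e-05]), 'eef_pos': array([174.85636944, 599.59034658, 230.64637185]), 'tcp_rot': array([-3.14034393e+00,  1.37119885e-06,  2.85783418e+00]), 'contact_force': array([-0.56540874,  0.44898272, -0.53687863]), 'wrist_torque': array([ 0.0255206 , -0.01331784, -0.02833981]), 'grasp_force': 0.0, 'opening': 0.9964266106753318}
```

View pics/scene0.png

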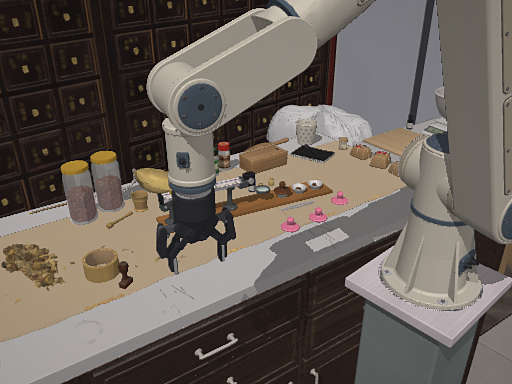

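View pics/top0.png

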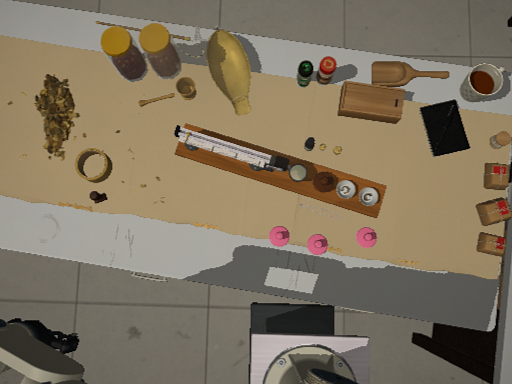

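The top view shows the base running from (180,140) to (383,200), with the head at about (280,162) and the lens at (299,172). Things that could be taken for the lid:
- the dark lid at (324,181), in the seat nearest the tube
- the pink lids at (279,236), (317,244) and (367,237)
- a dark stamp at (97,196)

I choose (324,181) and will check it in a close crop.

```bash
cat > h.py <<'E'
import numpy as np,pickle
def proj(f,p):
    p=np.atleast_2d(np.asarray(p,float));M=f["world_to_cam"];c=p@M[:3,:3].T+M[:3,3]
    u=np.c_[c[:,0],-c[:,1],-c[:,2]]@f["mtx"].T
    return u[:,:2]/u[:,2:]
def ray(f,uv,z):
    M=f["world_to_cam"];R=M[:3,:3];o=-R.T@M[:3,3]
    d=np.linalg.inv(f["mtx"])@np.array([uv[0],uv[1],1.]);d=R.T@np.array([d[0],-d[1],-d[2]])
    return o+d*(z-o[2])/d[2]
E
python3 - <<'E'
from h import *
import cv2
t=pickle.load(open("top0.pkl","rb"));s=pickle.load(open("scene0.pkl","rb"))
a=cv2.resize(t["image"][115:225,170:395],None,fx=3.5,fy=3.5,interpolation=cv2.INTER_CUBIC)[:,:,::-1]
b=cv2.resize(s["image"][160:235,150:350],None,fx=3.9,fy=3.9,interpolation=cv2.INTER_CUBIC)[:,:,::-1]
b=b[:210];o=np.zeros((a.shape[0]+b.shape[0],800,3),np.uint8);o[:a.shape[0],:a.shape[1]]=a;o[a.shape[0]:,:b.shape[1]]=b
print(a.shape,b.shape);cv2.imwrite("pics/c1.png",o[:600])
for n,uv,z in [("lid",(324,181),50),("d2",(346,189),28),("d3",(369,196),28),("lens",(299,172),55),("head",(280,162),121)]: print(n,ray(t,uv,z).round(1))
E
```

```text
(385, 788, 3) (210, 780, 3)
lid [566.8 -27.4  50. ]
d2 [549.5 -91.1  28. ]
d3 [ 531.5 -154.3   28. ]
lens [589.2  41.6  55. ]
head [601.9  96.3 121. ]
```

View pics/c1.png

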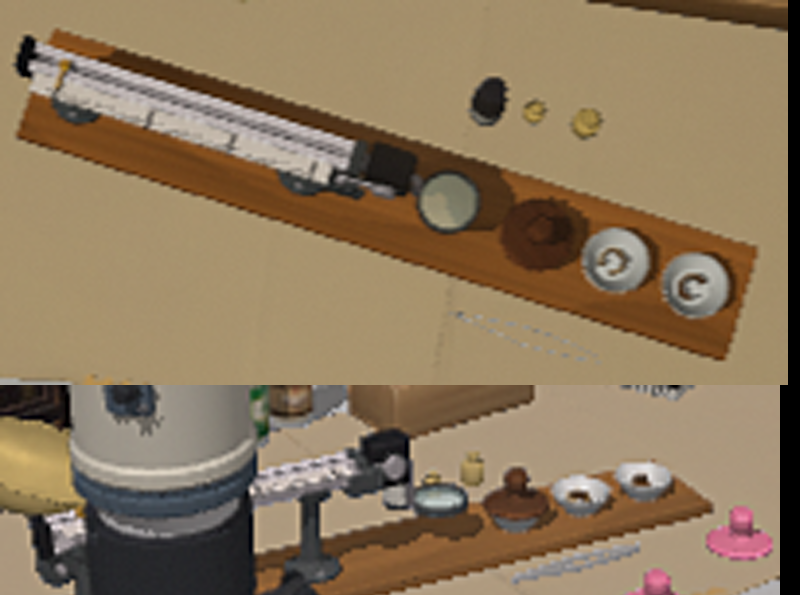

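The crop confirms it: the dark lid at crop (541,235) covers the seat 1 dish, and the other two dishes are open. I'll fit the stand pose next.

Run:
```python
from h import *
from scipy.optimize import least_squares
t=pickle.load(open("top0.pkl","rb"));s=pickle.load(open("scene0.pkl","rb"))
T=lambda x,y:(x/3.5+170-.4,y/3.5+115-.4)
S=lambda x,y:(x/3.9+150-.4,(y-385)/3.9+160-.4)
P=[((48,492,12),T(50,30)),((48,-108,12),T(757,247)),((-48,-108,12),T(723,358)),((-48,492,12),T(18,137)),
((0,0,28),T(616,260)),((0,-65,28),T(697,284)),((0,65,34),T(541,235)),((0,140,55),T(449,202)),((0,190,121),T(393,168))]
Q=[((0,0,28),S(581,495)),((0,-65,28),S(643,480)),((0,65,53.5),S(517,481)),((0,140,52),S(440,500)),((-19,190,100),S(398,467))]
def W(p,q):
    c,n=np.cos(p[2]),np.sin(p[2]);q=np.array(q,float);return np.c_[p[0]+c*q[:,0]-n*q[:,1],p[1]+n*q[:,0]+c*q[:,1],q[:,2]]
def res(p,sets): return np.concatenate([(proj(f,W(p,[a for a,b in X]))-np.array([b for a,b in X])).ravel() for f,X in sets])
for sets in([(t,P)],[(s,Q)],[(t,P),(s,Q)]):
    o=least_squares(res,[549,-91,-.284],args=(sets,),loss='soft_l1');print(o.x.round(4));
print(res(o.x,sets).reshape(-1,2).round(1).tolist())
p=o.x;np.save("stand.npy",p)
print(W(p,[(0,65,53),(-103,215,0),(0,190,100),(0,115,100)]).round(1))
tw=[ray(t,T(*q),2) for q in((455,315),(598,358))];c,n=np.cos(p[2]),np.sin(p[2])
for q in tw: d=q[:2]-p[:2];print("tweezer stand",(c*d[0]+n*d[1]).round(),(-n*d[0]+c*d[1]).round())
```

```text
[ 5.498851e+02 -8.999830e+01 -2.821000e-01]
[ 5.45024e+02 -8.95629e+01 -2.89600e-01]
[ 5.490725e+02 -9.045900e+01 -2.830000e-01]
[[1.1, 0.1], [0.9, 0.3], [1.3, 1.1], [-0.6, 0.6], [0.2, 0.3], [-0.3, 0.5], [-0.7, 0.1], [0.2, 0.0], [-0.2, -0.6], [-0.5, -1.2], [-0.3, -1.2], [-0.5, -0.4], [-0.7, -0.2], [-1.1, 0.6]]
[[567.2 -28.   53. ]
 [510.2 144.7   0. ]
 [602.1  92.  100. ]
 [581.2  20.  100. ]]
tweezer stand -76.0 108.0
tweezer stand -75.0 -11.0
```

Stand fitted: lid at (567,-28), yaw -0.283. First move is the turn in place.

Emit:
{"op": "arm_command", "data": {"deltas": [{"wz":0.175,"hand":50},{"wz":0.175},{"wz":0.175},{"wz":0.175},{"wz":0.175},{"wz":0.175},{"wz":0.175},{"wz":0.175}]}}

```text
schema error: expected keys hand, tx, ty, tz, wx, wy, wz
```

Emit:
{"op": "arm_command", "data": {"deltas": [{"wz":0.17},{"tx":-35,"ty":39},{"tx":-35,"ty":39},{"tx":-35,"ty":39},{"tx":-35,"ty":39},{"tx":-35,"ty":39},{"tx":-35,"ty":39},{"tx":-35,"ty":39}]}}

```text
schema error: expected keys hand, tx, ty, tz, wx, wy, wz
```

Emit:
{"op": "arm_command", "data": {"deltas": [{"tx":-35,"ty":39},{"tx":-35,"ty":39},{"tx":-35,"ty":39},{"tx":-35,"ty":39},{"tx":-35,"ty":39},{"tx":-35,"ty":39},{"tx":-35,"ty":39},{}]}}

```text
schema error: expected keys hand, tx, ty, tz, wx, wy, wz
```

All seven keys are required in each row.

Emit:
{"op": "arm_command", "data": {"deltas": [{"hand":50,"tx":0,"ty":0,"tz":0,"wx":0,"wy":0,"wz":0.175},{"hand":50,"tx":0,"ty":0,"tz":0,"wx":0,"wy":0,"wz":0.175},{"hand":50,"tx":0,"ty":0,"tz":0,"wx":0,"wy":0,"wz":0.175},{"hand":50,"tx":0,"ty":0,"tz":0,"wx":0,"wy":0,"wz":0.175},{"hand":50,"tx":0,"ty":0,"tz":0,"wx":0,"wy":0,"wz":0.175},{"hand":50,"tx":0,"ty":0,"tz":0,"wx":0,"wy":0,"wz":0.175},{"hand":50,"tx":0,"ty":0,"tz":0,"wx":0,"wy":0,"wz":0.175},{"hand":50,"tx":0,"ty":0,"tz":0,"wx":0,"wy":0,"wz":0.175}]}}

```text
clock: 1.1
eef_pos: [174.9, 599.7, 230.9]
tcp_rot: [-3.141, 0.001, 1.452]
contact_force: [0.1, -0.3, -0.4]
opening: 0.585
grasp_force: 0.0
```

Emit:
{"op": "arm_command", "data": {"deltas": [{"hand":50,"tx":0,"ty":0,"tz":0,"wx":0,"wy":0,"wz":0.17},{"hand":50,"tx":-35,"ty":39,"tz":0,"wx":0,"wy":0,"wz":0},{"hand":50,"tx":-35,"ty":39,"tz":0,"wx":0,"wy":0,"wz":0},{"hand":50,"tx":-35,"ty":39,"tz":0,"wx":0,"wy":0,"wz":0},{"hand":50,"tx":-35,"ty":39,"tz":0,"wx":0,"wy":0,"wz":0},{"hand":50,"tx":-35,"ty":39,"tz":0,"wx":0,"wy":0,"wz":0},{"hand":50,"tx":-35,"ty":39,"tz":0,"wx":0,"wy":0,"wz":0},{"hand":50,"tx":-35,"ty":39,"tz":0,"wx":0,"wy":0,"wz":0}]}}

```text
clock: 2.1
eef_pos: [369.3, 286.9, 231.2]
tcp_rot: [3.142, 0.0, 1.288]
contact_force: [0.3, -0.1, -0.3]
opening: 0.581
grasp_force: 0.0
```

Emit:
{"op": "arm_command", "data": {"deltas": [{"hand":50,"tx":-35,"ty":39.5,"tz":0,"wx":0,"wy":0,"wz":0},{"hand":50,"tx":-35,"ty":39.5,"tz":0,"wx":0,"wy":0,"wz":0},{"hand":50,"tx":-35,"ty":39.5,"tz":0,"wx":0,"wy":0,"wz":0},{"hand":50,"tx":-35,"ty":39.5,"tz":0,"wx":0,"wy":0,"wz":0},{"hand":50,"tx":-35,"ty":39.5,"tz":0,"wx":0,"wy":0,"wz":0},{"hand":50,"tx":-35,"ty":39.5,"tz":0,"wx":0,"wy":0,"wz":0},{"hand":50,"tx":-37,"ty":40.5,"tz":0,"wx":0,"wy":0,"wz":0},{"hand":50,"tx":0,"ty":0,"tz":50,"wx":0,"wy":0,"wz":0}]}}

```text
clock: 3.1
eef_pos: [570.8, -29.4, 183.6]
tcp_rot: [3.133, -0.001, 1.284]
contact_force: [0.7, 0.1, -0.7]
opening: 0.585
grasp_force: 0.0
```

Emit:
{"op": "arm_command", "data": {"deltas": [{"hand":50,"tx":0,"ty":0,"tz":50,"wx":0,"wy":0,"wz":0},{"hand":50,"tx":0,"ty":0,"tz":40,"wx":0,"wy":0,"wz":0},{"hand":50,"tx":0,"ty":0,"tz":0,"wx":0,"wy":0,"wz":0},{"hand":50,"tx":0,"ty":0,"tz":0,"wx":0,"wy":0,"wz":0}]}}

```text
clock: 3.6
eef_pos: [567.0, -26.2, 92.5]
tcp_rot: [3.14, -0.0, 1.288]
contact_force: [-0.7, 0.5, 0.7]
opening: 0.584
grasp_force: 0.0
```

Run:
```python
from rig import r, imaging
from h import *
import cv2
o=np.zeros((600,800,3),np.uint8)
e=r.sense();print(e["eef_pos"],e["tcp_rot"])
for i,n in enumerate(("scene","top")):
    f=imaging.grab_frame(n); pickle.dump(f,open(f"{n}1.pkl","wb"))
    k=proj(f,[[567.2,-28,53.5]])[0];g=proj(f,[e["eef_pos"]])[0];print(n,k,g)
    x,y=int(k[0])-40,int(k[1])-50
    o[:600,400*i:400*i+400]=cv2.resize(f["image"][y:y+120,x:x+80],(400,600),interpolation=cv2.INTER_CUBIC)[:,:,::-1]; print(x,y)
cv2.imwrite("pics/c2.png",o)
```

```text
[567.044084   -26.16604911  92.48743815] [ 3.14044789e+00 -2.61380237e-04  1.28783723e+00]
scene [281.66641532 183.85091989] [281.57386242 173.56439842]
241 133
top [324.39837696 180.62763502] [325.61381238 178.18392745]
284 130
```

View pics/c2.png

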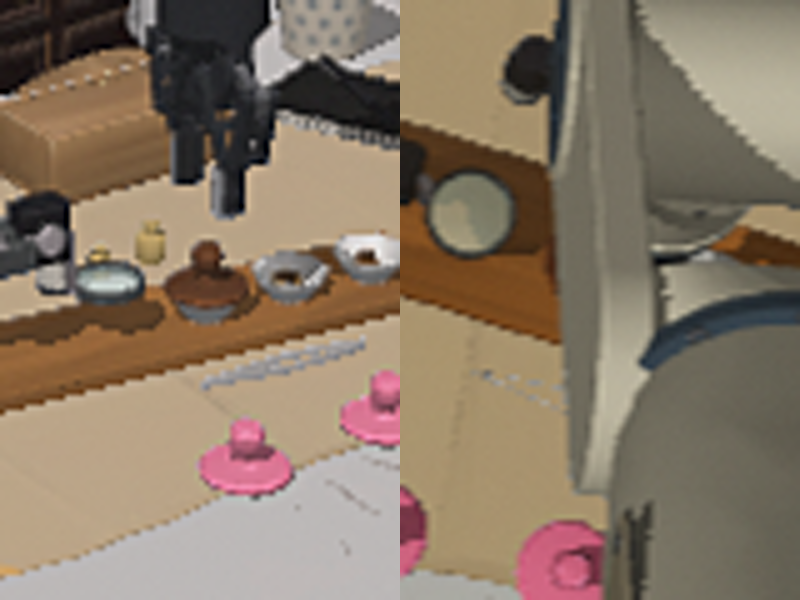

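The scene view shows the fingers at crop (187,180) and (230,212), centred over the knob at crop (208,257), so I'll descend and grip.

Emit:
{"op": "arm_command", "data": {"deltas": [{"hand":50,"tx":-1.8,"ty":0.5,"tz":25,"wx":0,"wy":0,"wz":0},{"hand":50,"tx":0,"ty":0,"tz":21,"wx":0,"wy":0,"wz":0},{"hand":50,"tx":0,"ty":0,"tz":10,"wx":0,"wy":0,"wz":0},{"hand":50,"tx":0,"ty":0,"tz":0,"wx":0,"wy":0,"wz":0},{"hand":50,"tx":0,"ty":0,"tz":0,"wx":0,"wy":0,"wz":0}]}}

```text
clock: 4.32
eef_pos: [567.0, -28.0, 36.3]
tcp_rot: [3.14, -0.0, 1.288]
contact_force: [-0.9, 0.8, -0.8]
opening: 0.588
grasp_force: 0.0
```

Emit:
{"op": "arm_command", "data": {"deltas": [{"hand":32,"tx":0,"ty":0,"tz":0,"wx":0,"wy":0,"wz":0},{"hand":25,"tx":0,"ty":0,"tz":0,"wx":0,"wy":0,"wz":0},{"hand":10,"tx":0,"ty":0,"tz":0,"wx":0,"wy":0,"wz":0},{"hand":10,"tx":0,"ty":0,"tz":0,"wx":0,"wy":0,"wz":0},{"hand":10,"tx":0,"ty":0,"tz":0,"wx":0,"wy":0,"wz":0}], "squeeze": 25}}

```text
clock: 4.95
eef_pos: [566.5, -28.0, 35.8]
tcp_rot: [3.141, -0.0, 1.288]
contact_force: [-1.6, 0.3, 5.6]
opening: 0.25
grasp_force: 24.3
```

Emit:
{"op": "arm_command", "data": {"deltas": [{"hand":10,"tx":0,"ty":0,"tz":-3,"wx":0,"wy":0,"wz":0},{"hand":10,"tx":0,"ty":0,"tz":-7,"wx":0,"wy":0,"wz":0},{"hand":10,"tx":0,"ty":0,"tz":-15,"wx":0,"wy":0,"wz":0},{"hand":10,"tx":0,"ty":0,"tz":-20,"wx":0,"wy":0,"wz":0},{"hand":10,"tx":0,"ty":0,"tz":-10,"wx":0,"wy":0,"wz":0},{"hand":10,"tx":0,"ty":-15,"tz":0,"wx":0,"wy":0,"wz":0},{"hand":10,"tx":0,"ty":-30,"tz":0,"wx":0,"wy":0,"wz":0},{"hand":10,"tx":0,"ty":-30,"tz":0,"wx":0,"wy":0,"wz":0}]}}

```text
clock: 5.95
eef_pos: [491.7, -6.7, 89.6]
tcp_rot: [-3.14, 0.0, 1.288]
contact_force: [-0.8, -0.3, -0.8]
opening: 0.241
grasp_force: 24.5
```

Emit:
{"op": "arm_command", "data": {"deltas": [{"hand":10,"tx":0,"ty":-28,"tz":0,"wx":0,"wy":0,"wz":0},{"hand":10,"tx":20,"ty":0,"tz":0,"wx":0,"wy":0,"wz":0},{"hand":10,"tx":40,"ty":0,"tz":0,"wx":0,"wy":0,"wz":0},{"hand":10,"tx":40,"ty":0,"tz":0,"wx":0,"wy":0,"wz":0},{"hand":10,"tx":35,"ty":0,"tz":0,"wx":0,"wy":0,"wz":0},{"hand":10,"tx":15,"ty":0,"tz":0,"wx":0,"wy":0,"wz":0},{"hand":10,"tx":0,"ty":0,"tz":20,"wx":0,"wy":0,"wz":0},{"hand":10,"tx":0,"ty":0,"tz":20,"wx":0,"wy":0,"wz":0}]}}

```text
clock: 6.95
eef_pos: [508.1, 144.4, 49.5]
tcp_rot: [-3.141, 0.001, 1.288]
contact_force: [0.6, -0.7, -0.4]
opening: 0.247
grasp_force: 24.6
```

Run:
```python
from rig import r, imaging
from h import *
import cv2
o=np.zeros((600,800,3),np.uint8)
e=r.sense();print(e["eef_pos"],e["tcp_rot"],e["opening"],e["grasp_force"],e["contact_force"])
f=imaging.grab_frame("scene"); g=proj(f,[e["eef_pos"]])[0];print(g)
x,y=int(g[0])-50,int(g[1])-60;print(x,y)
cv2.imwrite("pics/c3.png",cv2.resize(f["image"][y:y+110,x:x+140],None,fx=5,fy=5,interpolation=cv2.INTER_CUBIC)[:,:,::-1])
```

```text
[508.10703146 144.42657364  49.54175658] [-3.14093818e+00  5.96686574e-04  1.28826885e+00] 0.24683923051166623 24.58736479282379 [ 0.57234734 -0.74774928 -0.38871957]
[255.75952959 208.66962993]
205 148
```

View pics/c3.png

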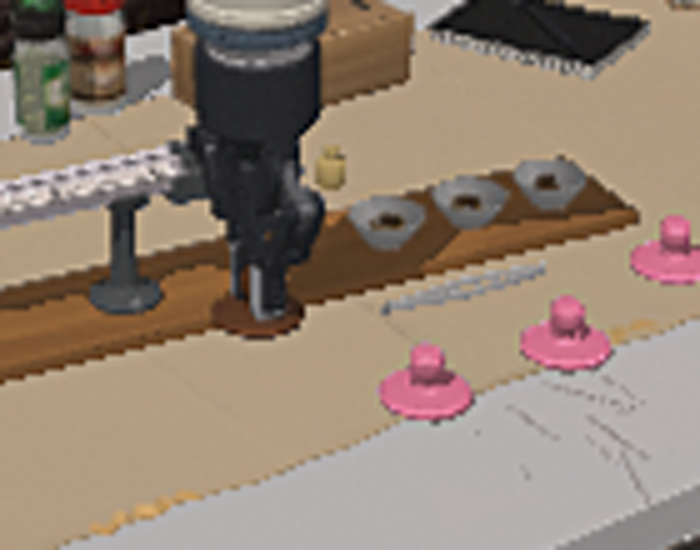

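The lid hangs level in the grip at crop (258,315), and all three dishes are still in their seats. Next I lower towards the expected touch at TCP z of about 11.

Emit:
{"op": "arm_command", "data": {"deltas": [{"hand":10,"tx":0,"ty":0,"tz":20,"wx":0,"wy":0,"wz":0},{"hand":10,"tx":0,"ty":0,"tz":11,"wx":0,"wy":0,"wz":0},{"hand":10,"tx":0,"ty":0,"tz":4,"wx":0,"wy":0,"wz":0},{"hand":10,"tx":0,"ty":0,"tz":1,"wx":0,"wy":0,"wz":0},{"hand":10,"tx":0,"ty":0,"tz":1,"wx":0,"wy":0,"wz":0},{"hand":10,"tx":0,"ty":0,"tz":0,"wx":0,"wy":0,"wz":0}]}}

```text
clock: 7.75
eef_pos: [509.4, 144.9, 13.6]
tcp_rot: [3.141, -0.0, 1.288]
contact_force: [-0.5, 0.4, -0.4]
opening: 0.249
grasp_force: 24.6
```

Emit:
{"op": "arm_command", "data": {"deltas": [{"hand":10,"tx":0,"ty":0,"tz":0.7,"wx":0,"wy":0,"wz":0},{"hand":10,"tx":0,"ty":0,"tz":0,"wx":0,"wy":0,"wz":0}]}}

```text
clock: 8.0
eef_pos: [509.2, 144.8, 12.6]
tcp_rot: [3.142, -0.0, 1.288]
contact_force: [-0.6, -0.6, -0.8]
opening: 0.242
grasp_force: 24.6
```

Emit:
{"op": "arm_command", "data": {"deltas": [{"hand":10,"tx":0,"ty":0,"tz":0.5,"wx":0,"wy":0,"wz":0},{"hand":10,"tx":0,"ty":0,"tz":0,"wx":0,"wy":0,"wz":0}]}}

```text
clock: 8.25
eef_pos: [509.2, 144.8, 12.1]
tcp_rot: [-3.142, 0.0, 1.288]
contact_force: [-0.4, -0.1, -0.4]
opening: 0.246
grasp_force: 24.6
```

Emit:
{"op": "arm_command", "data": {"deltas": [{"hand":10,"tx":0,"ty":0,"tz":0.8,"wx":0,"wy":0,"wz":0},{"hand":10,"tx":0,"ty":0,"tz":0,"wx":0,"wy":0,"wz":0}]}}

```text
clock: 8.5
eef_pos: [509.1, 144.7, 11.2]
tcp_rot: [-3.141, 0.0, 1.288]
contact_force: [0.6, -0.6, -0.2]
opening: 0.246
grasp_force: 24.6
```

Emit:
{"op": "arm_command", "data": {"deltas": [{"hand":10,"tx":0,"ty":0,"tz":0.5,"wx":0,"wy":0,"wz":0},{"hand":10,"tx":0,"ty":0,"tz":0,"wx":0,"wy":0,"wz":0}]}}

```text
clock: 8.75
eef_pos: [509.2, 144.8, 10.8]
tcp_rot: [3.142, -0.0, 1.288]
contact_force: [-0.4, 0.5, -0.1]
opening: 0.246
grasp_force: 24.7
```

Emit:
{"op": "arm_command", "data": {"deltas": [{"hand":10,"tx":0,"ty":0,"tz":0.5,"wx":0,"wy":0,"wz":0},{"hand":10,"tx":0,"ty":0,"tz":0,"wx":0,"wy":0,"wz":0}]}}

```text
clock: 9.0
eef_pos: [509.2, 144.8, 10.7]
tcp_rot: [3.142, -0.0, 1.288]
contact_force: [-0.9, -0.7, 7.3]
opening: 0.246
grasp_force: 25.2
```

Emit:
{"op": "arm_command", "data": {"deltas": [{"hand":10,"tx":0,"ty":0,"tz":0.4,"wx":0,"wy":0,"wz":0},{"hand":10,"tx":0,"ty":0,"tz":0,"wx":0,"wy":0,"wz":0}]}}

```text
clock: 9.25
eef_pos: [509.3, 144.8, 10.7]
tcp_rot: [3.141, -0.0, 1.288]
contact_force: [-3.4, -0.8, 13.1]
opening: 0.247
grasp_force: 25.7
```

Touchdown is felt (13 N). I'll ease off, release and rise.

Emit:
{"op": "arm_command", "data": {"deltas": [{"hand":10,"tx":0,"ty":0,"tz":-0.7,"wx":0,"wy":0,"wz":0},{"hand":26,"tx":0,"ty":0,"tz":0,"wx":0,"wy":0,"wz":0},{"hand":35,"tx":0,"ty":0,"tz":0,"wx":0,"wy":0,"wz":0},{"hand":45,"tx":0,"ty":0,"tz":0,"wx":0,"wy":0,"wz":0},{"hand":45,"tx":0,"ty":0,"tz":0,"wx":0,"wy":0,"wz":0},{"hand":45,"tx":0,"ty":0,"tz":-10,"wx":0,"wy":0,"wz":0},{"hand":45,"tx":0,"ty":0,"tz":-30,"wx":0,"wy":0,"wz":0},{"hand":65,"tx":0,"ty":0,"tz":-50,"wx":0,"wy":0,"wz":0}], "squeeze": 30}}

```text
clock: 10.25
eef_pos: [508.1, 144.5, 100.9]
tcp_rot: [-3.139, 0.002, 1.288]
contact_force: [1.2, -0.6, -0.3]
opening: 0.72
grasp_force: 0.0
```

Emit:
{"op": "arm_command", "data": {"deltas": [{"hand":65,"tx":0,"ty":0,"tz":-50,"wx":0,"wy":0,"wz":0},{"hand":65,"tx":0,"ty":0,"tz":-10,"wx":0,"wy":0,"wz":0},{"hand":65,"tx":-10,"ty":35,"tz":0,"wx":0,"wy":0,"wz":0},{"hand":65,"tx":-10,"ty":35,"tz":0,"wx":0,"wy":0,"wz":0},{"hand":65,"tx":-5,"ty":33,"tz":0,"wx":0,"wy":0,"wz":0},{"hand":65,"tx":0,"ty":0,"tz":0,"wx":0,"wy":0,"wz":0},{"hand":65,"tx":0,"ty":0,"tz":0,"wx":0,"wy":0,"wz":0}]}}

```text
clock: 11.12
eef_pos: [599.9, 92.0, 159.8]
tcp_rot: [-3.14, 0.001, 1.287]
contact_force: [-0.0, 0.4, 0.8]
opening: 0.764
grasp_force: 0.0
```

Run:
```python
from rig import r, imaging
from h import *
import cv2
e=r.sense();print(e["eef_pos"],e["tcp_rot"],e["opening"])
f=imaging.grab_frame("scene");t=imaging.grab_frame("top")
g=proj(f,[e["eef_pos"],[602.1,92,100],[602.1,92,121]]);print(g)
x,y=190,120
a=cv2.resize(f["image"][y:y+120,x:x+80],(400,600),interpolation=cv2.INTER_CUBIC)
b=cv2.resize(t["image"][y:y+120,240:320],(400,600),interpolation=cv2.INTER_CUBIC)
cv2.imwrite("pics/c4.png",np.hstack([a,b])[:,:,::-1])
```

```text
[599.91482025  92.01553413 159.786513  ] [-3.13965025e+00  7.02676070e-04  1.28748814e+00] 0.7636056454341061
[[248.2235189  162.12603586]
 [247.961626   178.87680388]
 [247.89388569 172.98937023]]
```

View pics/c4.png

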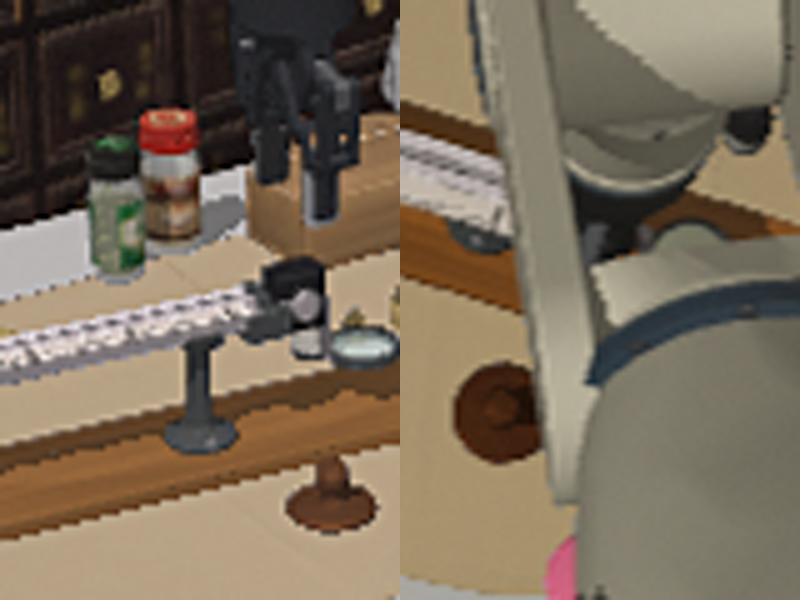

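The lid stands upright at left crop (331,495). The head at (293,300) lies right below the fingers, whose centre is (294,200), so I'll descend.

Emit:
{"op": "arm_command", "data": {"deltas": [{"hand":65,"tx":0.5,"ty":1.2,"tz":25,"wx":0,"wy":0,"wz":0},{"hand":65,"tx":0,"ty":0,"tz":25,"wx":0,"wy":0,"wz":0},{"hand":65,"tx":0,"ty":0,"tz":20,"wx":0,"wy":0,"wz":0},{"hand":65,"tx":0,"ty":0,"tz":9,"wx":0,"wy":0,"wz":0},{"hand":65,"tx":0,"ty":0,"tz":0,"wx":0,"wy":0,"wz":0}]}}

```text
clock: 11.85
eef_pos: [601.8, 92.4, 81.3]
tcp_rot: [-3.141, 0.0, 1.288]
contact_force: [-0.1, 0.7, 0.8]
opening: 0.76
grasp_force: 0.0
```

Emit:
{"op": "arm_command", "data": {"deltas": [{"hand":48,"tx":0,"ty":0,"tz":0,"wx":0,"wy":0,"wz":0},{"hand":40,"tx":0,"ty":0,"tz":0,"wx":0,"wy":0,"wz":0},{"hand":20,"tx":0,"ty":0,"tz":0,"wx":0,"wy":0,"wz":0},{"hand":20,"tx":0,"ty":0,"tz":0,"wx":0,"wy":0,"wz":0},{"hand":20,"tx":0,"ty":0,"tz":0,"wx":0,"wy":0,"wz":0},{"hand":20,"tx":0,"ty":0,"tz":0,"wx":0,"wy":0,"wz":0}], "squeeze": 35}}

```text
clock: 12.6
eef_pos: [602.6, 92.2, 82.3]
tcp_rot: [3.141, -0.0, 1.287]
contact_force: [-2.2, 0.3, 7.0]
opening: 0.34
grasp_force: 39.6
```

The opening is about 29 mm, so the button is in. I'll draw the arm out gently and watch the force.

Emit:
{"op": "arm_command", "data": {"deltas": [{"hand":20,"tx":-1,"ty":0,"tz":-0.5,"wx":0,"wy":0,"wz":0},{"hand":20,"tx":-2,"ty":0,"tz":0,"wx":0,"wy":0,"wz":0},{"hand":20,"tx":-2,"ty":0,"tz":0,"wx":0,"wy":0,"wz":0},{"hand":20,"tx":0,"ty":0,"tz":0,"wx":0,"wy":0,"wz":0}]}}

```text
clock: 13.1
eef_pos: [601.1, 87.3, 82.3]
tcp_rot: [3.141, -0.0, 1.288]
contact_force: [-0.6, 2.8, 4.1]
opening: 0.348
grasp_force: 39.6
```

It is free, with a spring pull of about 3 N. I'll continue to roughly 68 mm.

Emit:
{"op": "arm_command", "data": {"deltas": [{"hand":20,"tx":-6,"ty":0,"tz":0,"wx":0,"wy":0,"wz":0},{"hand":20,"tx":-10,"ty":0,"tz":0,"wx":0,"wy":0,"wz":0},{"hand":20,"tx":-10,"ty":0,"tz":0,"wx":0,"wy":0,"wz":0},{"hand":20,"tx":-10,"ty":0,"tz":0,"wx":0,"wy":0,"wz":0},{"hand":20,"tx":-10,"ty":0,"tz":0,"wx":0,"wy":0,"wz":0},{"hand":20,"tx":-10,"ty":0,"tz":0,"wx":0,"wy":0,"wz":0},{"hand":20,"tx":-7,"ty":0,"tz":0,"wx":0,"wy":0,"wz":0},{"hand":20,"tx":0,"ty":0,"tz":0,"wx":0,"wy":0,"wz":0}]}}

```text
clock: 14.1
eef_pos: [583.1, 26.3, 82.3]
tcp_rot: [-3.141, 0.0, 1.287]
contact_force: [-0.7, 3.6, 5.8]
opening: 0.342
grasp_force: 39.3
```

Run:
```python
from rig import r, imaging
from h import *
import cv2
e=r.sense();print(e["eef_pos"],e["opening"],e["contact_force"])
f=imaging.grab_frame("scene");t=imaging.grab_frame("top")
pickle.dump(t,open("top3.pkl","wb"));pickle.dump(f,open("scene3.pkl","wb"))
p=np.load("stand.npy");c,n=np.cos(p[2]),np.sin(p[2])
d=e["eef_pos"][:2]-p[:2];print("tcp stand",c*d[0]+n*d[1],-n*d[0]+c*d[1])
k=proj(t,[[p[0]-n*y-22*c,p[1]+c*y-22*n,100] for y in(450,375)]);print(k)
a=cv2.resize(t["image"][120:160,170:270],(800,320),interpolation=cv2.INTER_CUBIC)
b=cv2.resize(f["image"][165:205,150:250],(800,280),interpolation=cv2.INTER_CUBIC)
cv2.imwrite("pics/c5.png",np.vstack([a,b])[:,:,::-1])
```

```text
[583.14605031  26.29914276  82.32253709] 0.3423392135001829 [-0.68115283  3.63866826  5.76176733]
tcp stand 0.12019083636456429 121.62834857087124
[[186.19717984 142.61888149]
 [212.66569213 150.83667106]]
```

View pics/c5.png

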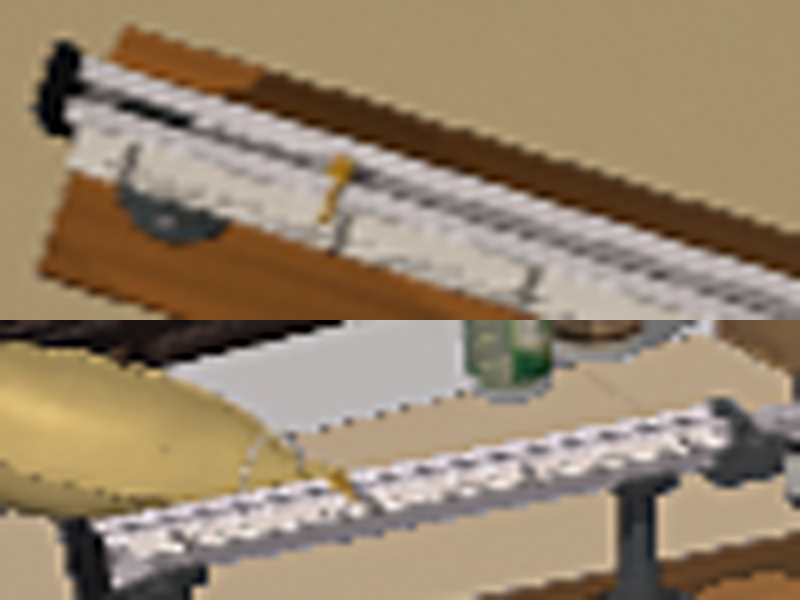

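The pointer tip at (325,218) in the top crop is about 6.5 to 7.5 mm short of mark 1 at (345,228). The home mark is at (130,160) and mark 2 at (530,288). I'll advance 6.5 mm and then check on a rectified strip.

Emit:
{"op": "arm_command", "data": {"deltas": [{"hand":20,"tx":-4,"ty":0,"tz":0,"wx":0,"wy":0,"wz":0},{"hand":20,"tx":-2.5,"ty":0,"tz":0,"wx":0,"wy":0,"wz":0},{"hand":20,"tx":0,"ty":0,"tz":0,"wx":0,"wy":0,"wz":0},{"hand":20,"tx":0,"ty":0,"tz":0,"wx":0,"wy":0,"wz":0}]}}

```text
clock: 14.7
eef_pos: [581.5, 20.5, 82.3]
tcp_rot: [-3.141, -0.0, 1.288]
contact_force: [-2.0, 3.1, 7.5]
opening: 0.341
grasp_force: 39.3
```

Run:
```python
from rig import r, imaging
from h import *
import cv2
e=r.sense();print(e["eef_pos"],e["opening"],e["contact_force"])
p=np.load("stand.npy");c,n=np.cos(p[2]),np.sin(p[2])
d=e["eef_pos"][:2]-p[:2];print("tcp stand",c*d[0]+n*d[1],-n*d[0]+c*d[1])
out=[]
for name in("top","scene"):
    fs=[imaging.grab_frame(name) for _ in range(4)];f=fs[0]
    im=np.mean([g["image"] for g in fs],0).astype(np.uint8)
    Y,X=np.meshgrid(np.linspace(460,300,800),np.linspace(10,-50,300))
    uv=proj(f,np.c_[(p[0]+c*X-n*Y).ravel(),(p[1]+n*X+c*Y).ravel(),np.full(X.size,105.)]).astype(np.float32).reshape(300,800,2)
    out.append(cv2.remap(im,uv,None,cv2.INTER_CUBIC))
cv2.imwrite("pics/c6.png",np.vstack(out)[:,:,::-1])
```

```text
[581.45711375  20.48848552  82.33788371] 0.3411158152319797 [-2.0278855   3.13172065  7.52175724]
tcp stand 0.12072832987778881 115.57721281388733
```

View pics/c6.png

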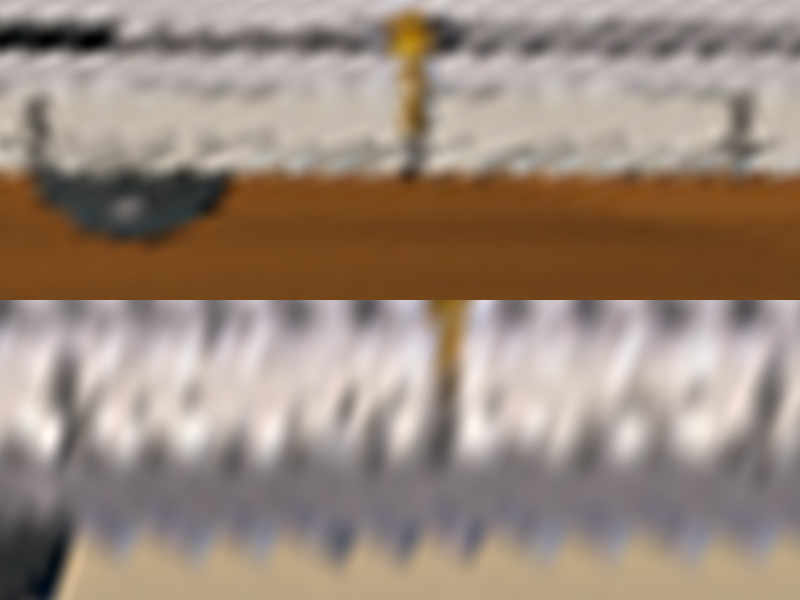

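On the rectified top strip the pointer tip (x≈415) lies on mark 1 (x≈412), within about 0.5 mm, and the arm is held steady. I'm handing in.

```bash
python3 -c "
from rig import r
print(r.sign_off())"
```

```text
the job is handed in; nothing more can be done
None
```

I stood the lid upright on the counter on the robot's side of the base. The magnifier arm is unlocked and held with its pointer on mark 1 (within about 0.5 mm), which puts the lens over seat 1, and the job is handed in.

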